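Take the locking cap off the guarded grinder spindle

ROBOT

A 6-joint arm with a two-finger parallel gripper is mounted at the origin on the work surface. World frame = base frame: x ahead of the robot, y to its left, z up, the work surface at z = 0. Lengths are in mm, angles in rad, forces in N, time in s.
With the tool pointing down it reaches from about 275 to 1000 mm from the base axis. Payload 8.4 kg.
Tool frame: the origin (TCP) lies on the centre line of the jaws, within the pads' length; the fingertips stand 17 mm ahead of it and the grasp point (between the pads) lies 2 mm behind it; z points along the fingers, y is the line along which they close (so a half turn about z gives the same grasp; the last joint's range is limited). The gripper opens to 85 mm and grips with 20 to 120 N. Pads are 22 mm wide; open, the fingers measure 114 mm over their backs; the gripper's body (76 mm by 85 mm) begins 54 mm behind the grasp point. The pads swing forward as they close: fully open they stand 13 mm farther back than shut.
Start: joints at [1.188, 0.353, 1.633, -0, 1.155, -0.002], TCP at [232.288, 580.233, 248.281] pointing down, gripper open.
Joint ranges: [-2.63, 2.63], [-0.92, 2.1], [0.06, 2.66], [-1.3, 4.44], [0, 2.69], [-3.02, 3.02]. Speed limits (rad/s): [2.22, 2.22, 2.79, 3.14, 3.14, 3.14].

INTERFACE

Orientations are given as [roll, pitch, yaw] about the fixed x, y, z axes, in that order (R = Rz(yaw) Ry(pitch) Rx(roll)).
In Python, from rig import r, eyes gives the robot as it stands. The module is installed in compiled form; this text tells all that it offers.
- The arm moves only by the shell command python3 -m inch 'ROWS' [FORCE]. ROWS is JSON, a list of rows, each a list of 7 numbers: the shift along the tool's x, y, z in m, then the turn, a rotation vector about the tool's x, y, z in degrees, then the closure, from -1 (fully open) to 1 (shut). In form: [[x, y, z, rx, ry, rz, gripper], ...]. A call has 1 to 8 rows; each row shifts and turns the commanded pose from where the row before left it, along the tool's axes as they then stand; what a row does not reach is not made up. A row lasts 1/10 s, in which the tool goes at most 50 mm and 8.59 degrees, less where a joint would pass 70% of its speed; a pose out of reach is approached as far as the arm can. A call with a gripper value outside its range is refused whole. The fingers move at their own pace and stop on an object; FORCE is the grip in N (left out, the last holds). Time passes only in rows, so rows that do not move let the fingers close. It gives the time, the measured TCP pose, the force, the opening and the grip force at its end, in the units of the state.
- r.sense(): the state, without advancing time (a new reading comes with each control period).
- eyes.grab_frame(name): name is "scene" or "top"; returns a dict with "img" (480x640x3 uint8, blue, green, red), "fx", "fy", "cx", "cy" (pixels), "D" ([k1, k2, p1, p2, k3] as OpenCV has them; the pictures are not rectified), "R" (3x3) and "t" (3): a world point X has camera coordinates R X + t. Camera axes: x right, y down, z forward; pixel columns grow to the right and rows downward; lengths in mm; the calibration is good to about 2 mm. A picture is of the moment at which its call begins. There is no depth.
- r.sign_off(): hands the job in; it is judged then, once.
The state is a dict: "clock": time; "qpos": joint angles; "qvel": joint speeds; "joint_efforts": joint torques, N m; "eef_pos": TCP position; "tcp_rot": TCP orientation; "contact_force": force on the tool from outside, world axes, zero at the start; "wrist_torque": the same for the moment, N m; "opening": opening from 0.0 (shut) to 1.0 (fully open); "grasp_force": force on a finger pad.
Only numpy, scipy, OpenCV 4.12 (cv2) and the standard library are available. Lean on these libraries where they do the work, as an engineer would, in place of code of your own. Each camera call takes 0.05 s, during which the arm holds its last target. There are 200 camera calls.

TASK

The grinding disc in the bench grinder is due for a change: slide its clear guard fully open and leave it open, then unscrew the round locking cap from the spindle in the bay; this spindle may be right-hand or left-hand threaded, so try loosening the cap both ways to find out which. Lift the cap off and finish while still holding it upright and still in the gripper, at least 5 cm above the top of the housing, touching nothing else. Leave the spare spindle with its cap, and everything else on the bench, where they are.

Things in the scene. Friction and masses are not known exactly. Their poses are not given: they have to be found in the camera images.
- housing: bench grinder housing, a fixed grey box 200 (x) x 400 (y) x 118 mm high, its 6 mm wide guard rails along both long sides reaching 130 mm; origin at its centre at the bench surface, z up. Its -y half is an open-topped bay (inside 184 x 182 mm) with the spindle in the middle, its +y half a closed motor deck, with a motor end bulging 40 mm beyond. Yaw within 0.35 rad of the robot's axes
- bay (a point): centre of the bay on the bench surface, 100 mm from the housing's origin along the housing's -y; axes as the housing's
- guard (a joint): clear sliding guard plate (186 x 188 mm) lying level over the bay, its top 124 mm above the bench: 0 = shut over the bay, 0.19 m = fully open over the motor deck, growing along the housing's +y. Friction about 1.5 N, stays where it is left
- guard_handle (a point): centre of the top of the guard's black upright handle, 156 mm above the bench; the handle is a bar 60 mm long along the housing's x, 12 mm thick along the housing's y, and 32 mm tall above the plate, near the guard's +y edge. Axes as the housing's; moves with the guard
- spindle_a: fixed spindle unit: round base 68 mm across, 40 mm high; on it a grinding disc 104 mm across, its flat top 65 mm above the origin; above that a stud (radius 10 mm, 26 mm tall) hidden in cap_a. Origin on the axis at the bench surface, z up. In some runs it is in the grinder's bay (within 20 mm of bay seen from above) with spindle_b as the spare, in others the other way round
- spindle_b: fixed spindle unit that looks just like spindle_a, carrying cap_b, but with the other thread hand. Of the two units one is in the grinder's bay, the other stands spare on the bench to the right; which is which changes from run to run
- cap_a: knurled round locking cap on spindle_a: downward cup 46 mm across, 36 mm tall, 90 to 180 g; origin at the centre of its underside, z up, seated 65 mm above the bench. Quick thread: loosened by 0.85 rad about its axis it lifts straight off (36 mm clears the stud); firm stop at 1.9 rad. It turns easily and does not rise by itself. Loosening may be either way and cannot be seen
- cap_b: locking cap on spindle_b, same shape, size, mass and play as cap_a, but loosening the other way round. On both caps the wrong way is stopped at once (within 0.1 rad), and a locked cap lifts no more than 2 mm. A moderate grip (about 15 N) slips round the cap harmlessly when turned against a stop
- wrench: open-ended steel wrench lying flat in front of the grinder; a bystander, to be left alone
- screwdriver: screwdriver lying flat at the right, in front of the spare spindle; a bystander, to be left alone
- pedal: bicycle pedal, 95 x 76 x 24 mm, lying to the left; a bystander, to be left alone
- spray_can: upright can, 58 mm across, 160 mm tall, to the left; a bystander, to be left alone
- spare_ring: flat steel ring, 60 mm across, 18 mm high, lying right of and behind the grinder; a bystander, to be left alone
- jar: jar, 64 mm across, 80 mm tall, right of and behind the grinder; a bystander, to be left alone
- bolt_tray: shallow open tray 100 x 140 x 35 mm to the left; a bystander, to be left alone
Not all that is in view belongs to the job. What is shaped like the cap_a but turquoise is not meant.

How it is judged:
By the outcome, as a careful person would: the job done as asked, in the order asked, and still so for the second after the job is handed in, while the arm keeps its last pose, push and grip.
It also fails if it takes over 66 s, if anything falls off the work surface, if the arm or the gripper's body presses on something with over 40 N, if the wrist force passes 120 N, or if a joint passes its speed limit or range.

## Working session

There is one attempt and no reset: what is moved stays moved. The work goes in short steps, Python scripts to look and compute and a shell command to move; the robot and the scene stay as the last step left them, time stands still between calls to the robot, and variables do not carry over. Pictures are saved under pics/ and viewed, at most 10 in all, crops included, and the job is handed in when it is done.

```bash
mkdir -p pics; python3 - <<'E'
from rig import r,eyes
import cv2,json
for n in("scene","top"):
    f=eyes.grab_frame(n); cv2.imwrite(f"pics/{n}0.png",f["img"]); print(n,f["fx"],f["fy"],f["cx"],f["cy"],f["D"],f["R"],f["t"])
print(r.sense())
E
```

```text
scene 489.5749572243229 489.5749572243229 322.50910551509156 244.17535014651475 [-0.01197904  0.          0.          0.          0.        ] [[-0.09187634  0.99558195 -0.01937298]
 [ 0.60913804  0.04080197 -0.79201392]
 [-0.78772431 -0.08456816 -0.61019557]] [  87.62515106 -230.62949054 1800.31312537]
top 534.7126777072486 534.7126777072486 322.7255808130332 238.5635861760792 [-0.09184381  0.          0.          0.          0.        ] [[ 0.02610503 -0.99962574 -0.00817993]
 [-0.9955068  -0.02525067 -0.09126128]
 [ 0.09102058  0.01052555 -0.99579339]] [ -16.18774411  524.58037363 1458.42733838]
{'clock': 0.1, 'qpos': array([ 1.18761254e+00,  3.53604899e-01,  1.63408064e+00,  5.85271979e-06,
        1.15520797e+00, -2.37186368e-03]), 'qvel': array([-0.00058646,  0.00064808, -0.00252414, -0.00041783, -0.00137459,
        0.00050168]), 'joint_efforts': array([ 1.38588330e-03, -6.06358194e+01, -3.42819607e+01,  1.40782358e-04,
        3.84333267e-03, -3.78896743e-06]), 'eef_pos': array([232.12068933, 579.84262069, 247.6115662 ]), 'tcp_rot': array([-3.14029181e+00, -8.43689821e-06,  2.76077836e+00]), 'contact_force': array([ 0.39313753, -0.58268156,  0.32180999]), 'wrist_torque': array([ 0.04979825,  0.04740758, -0.0186226 ]), 'grasp_force': 0.0, 'opening': 1.00182883716903}
```

View pics/scene0.png

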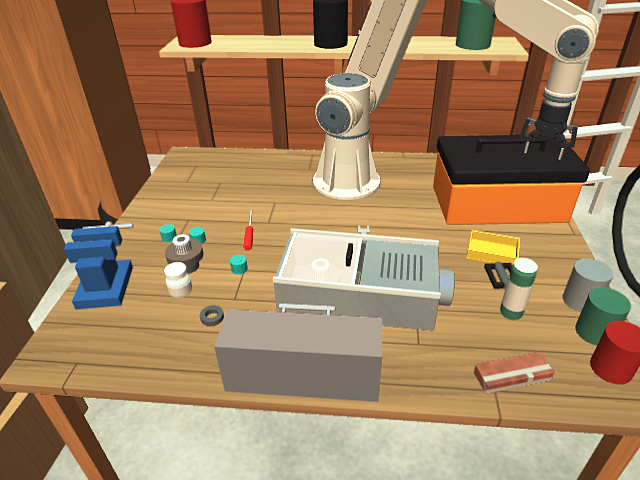

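View pics/top0.png

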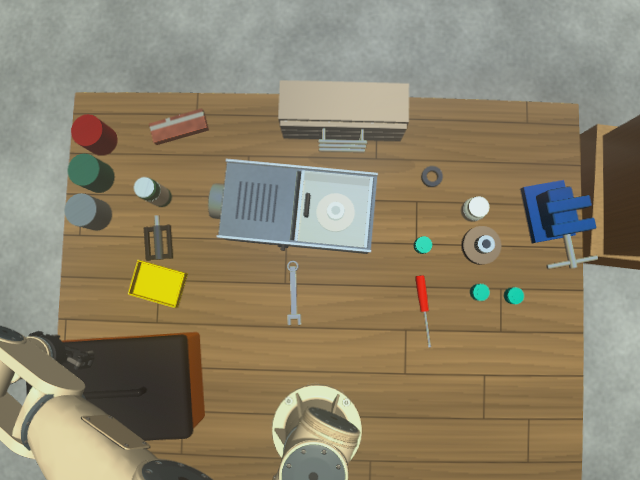

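The scene view shows the handle at (349,254) and the bay cap at (320,267) under the guard. The spare cap is at (181,242). 

The top view shows the handle at (306,205), the bay cap at (336,211) and the motor bulge at (215,201).

Things that could be taken for the cap, in top-view pixels:
- bay cap (336,211): chosen
- spare cap (486,244)
- turquoise decoys (424,245), (481,292), (515,296)
- jar (476,208)

```bash
cat > h.py <<'E'
import numpy as np,cv2
from rig import r,eyes
def ray(f,uv):
    K=np.array([[f["fx"],0,f["cx"]],[0,f["fy"],f["cy"]],[0,0,1]])
    p=cv2.undistortPoints(np.array([[uv]],float),K,np.array(f["D"],float))[0,0]
    R=np.array(f["R"]);t=np.array(f["t"]).ravel()
    return -R.T@t, R.T@np.array([p[0],p[1],1])
def plane(f,uv,z):
    o,d=ray(f,uv); return o+d*(z-o[2])/d[2]
def tri(f,a,g,b):
    o,d=ray(f,a);p,e=ray(g,b)
    s=np.linalg.lstsq(np.c_[d,-e],p-o,rcond=None)[0]
    x,y=o+s[0]*d,p+s[1]*e
    return (x+y)/2,np.linalg.norm(x-y)
E
python3 - <<'E'
from h import *
s=eyes.grab_frame("scene");t=eyes.grab_frame("top")
def dark(im,x0,y0,x1,y1,th=70):
    m=(im[y0:y1,x0:x1].max(2)<th).astype(np.uint8)
    c=max(cv2.findContours(m,0,2)[0],key=cv2.contourArea)+[x0,y0]
    return c
for n,f,b in(("t",t,(296,185,318,228)),("s",s,(338,238,362,272))):
    c=dark(f["img"],*b);print(n,cv2.boundingRect(c),cv2.minAreaRect(c),cv2.boxPoints(cv2.minAreaRect(c)).round(1).tolist())
a=cv2.resize(t["img"][150:262,200:390],None,fx=4,fy=4,interpolation=2)
b=cv2.resize(s["img"][220:335,265:465],None,fx=3.8,fy=3.8,interpolation=2)
cv2.imwrite("pics/ct.png",a);cv2.imwrite("pics/cs.png",b)
E
```

```text
t (296, 185, 3, 28) ((296.554443359375, 198.45545959472656), (1.5920594930648804, 27.065013885498047), 5.710593223571777) [[294.3999938964844, 211.8000030517578], [297.1000061035156, 184.89999389648438], [298.70001220703125, 185.10000610351562], [296.0, 212.0]]
s (346, 243, 7, 23) ((348.8918762207031, 254.14865112304688), (5.425166606903076, 22.35826301574707), 9.462322235107422) [[344.3999938964844, 264.70001220703125], [348.1000061035156, 242.6999969482422], [353.3999938964844, 243.60000610351562], [349.70001220703125, 265.6000061035156]]
```

View pics/ct.png

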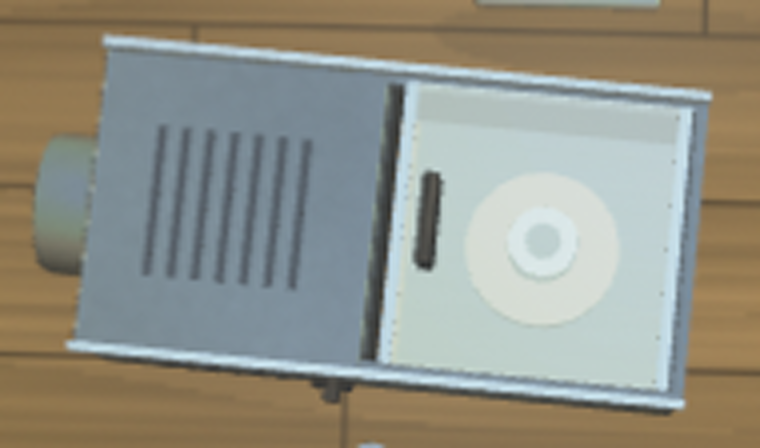

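View pics/cs.png

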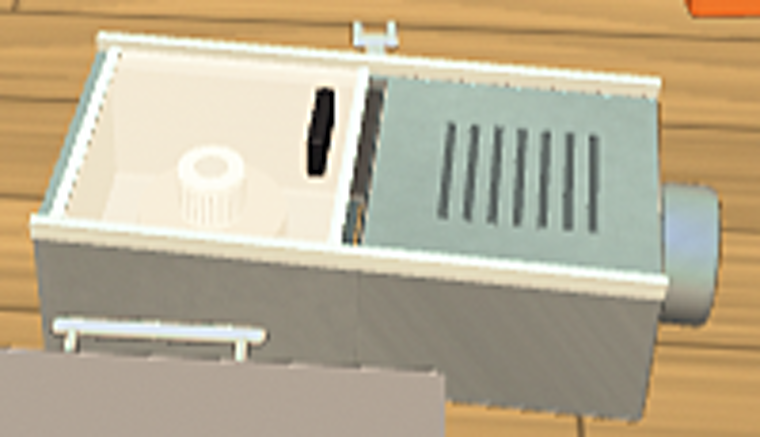

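The crops show the shut guard with its black handle at top (307,205) and scene (349,250). The white knurled cap is at top (335.5,210), scene (320.5,263), and all four rail ends are visible.

```bash
python3 - <<'E'
from h import *
s=eyes.grab_frame("scene");t=eyes.grab_frame("top")
T=lambda x,y:(200+(x+.5)/4-.5,150+(y+.5)/4-.5)
S=lambda x,y:(265+(x+.5)/3.8-.5,220+(y+.5)/3.8-.5)
P={"++":((105,40),(660,284)),"+-":((711,95),(32,220)),"-+":((68,346),(660,82)),"--":((684,404),(100,36)),
"cap":((542,241),(211,165)),"handle":((430,220),(322,118))}
for k,(a,b) in P.items():
    x,e=tri(t,T(*a),s,S(*b)); print(k,x.round(1),round(e,1),"t130",plane(t,T(*a),130)[:2].round(1))
print("cap101",plane(t,T(542,241),101),plane(s,S(211,165),101)); print("h156",plane(t,T(429,220),156),plane(s,S(322,118),156))
m=(t["img"][190:220,300:313].max(2)<90).astype(np.uint8);c=max(cv2.findContours(m,0,2)[0],key=cv2.contourArea)+[300,190]
print(cv2.minAreaRect(c))
E
```

```text
++ [717.4 253.7 126.7] 5.5 t130 [716.7 255.9]
+- [ 689.5 -142.2  129.3] 0.9 t130 [ 689.3 -141.7]
-+ [514.6 270.4 128.5] 1.6 t130 [514.5 270.8]
-- [ 487.2 -127.7  129.3] 0.2 t130 [ 487.2 -127.6]
cap [594.6 -35.8 102.3] 3.1 t130 [590.4 -33.9]
handle [599.1  38.1 150.8] 0.1 t130 [602.3  38.9]
cap101 [594.660077   -34.24732156 101.        ] [593.13310495 -37.4606538  101.        ]
h156 [598.28979771  38.4409071  156.        ] [605.61161285  38.40735436 156.        ]
((306.7920837402344, 204.57920837402344), (4.079652309417725, 23.084861755371094), 5.710593223571777)
```

```bash
python3 -m inch '[[-0.034,-0.023,0,0,0,0,-1],[-0.034,-0.023,0,0,0,0,-1],[-0.034,-0.023,0,0,0,0,-1],[-0.034,-0.023,0,0,0,0,-1],[-0.034,-0.023,0,0,0,0,-1],[-0.034,-0.023,0,0,0,0,-1],[-0.034,-0.023,0,0,0,0,-1],[-0.034,-0.023,0,0,0,0,-1]]' 30
python3 -m inch '[[-0.034,-0.023,0,0,0,0,-1],[-0.034,-0.023,0,0,0,0,-1],[-0.034,-0.023,0,0,0,0,-1],[-0.034,-0.023,0,0,0,0,-1],[-0.034,-0.023,0,0,0,0,-1],[-0.034,-0.023,0,0,0,0,-1],[-0.034,-0.023,0,0,0,0,-1],[-0.034,-0.023,0,0,0,0,-1]]'
python3 -m inch '[[0,0,0,0,0,-6,-1],[0,0,0,0,0,-6,-1],[0,0,0,0,0,-5.9,-1],[0,0,0,0,0,0,-1]]'
```

```text
clock: 1.1
eef_pos: [417.1, 306.9, 248.4]
tcp_rot: [3.141, 0.0, 2.761]
contact_force: [0.2, 0.0, -1.2]
opening: 1.0
grasp_force: 0.0
clock: 1.9
eef_pos: [601.3, 34.8, 248.3]
tcp_rot: [3.141, 0.0, 2.761]
contact_force: [0.1, 1.0, -0.1]
opening: 1.003
grasp_force: 0.0
clock: 2.3
eef_pos: [600.5, 36.3, 248.2]
tcp_rot: [3.142, -0.0, 3.074]
contact_force: [-0.4, -0.1, -0.4]
opening: 1.002
grasp_force: 0.0
```

```bash
python3 -m inch '[[0,0.002,0.03,0,0,0,-1],[0,0,0.03,0,0,0,-1],[0,0,0.02,0,0,0,-1],[0,0,0.012,0,0,0,-1],[0,0,0.005,0,0,0,-1],[0,0,0,0,0,0,-1]]' 40
python3 -m inch '[[0,0,0,0,0,0,1],[0,0,0,0,0,0,1],[0,0,0,0,0,0,1],[0,0,0,0,0,0,1],[0,0,0,0,0,0,1],[0,0,0,0,0,0,1],[0,0,0,0,0,0,1],[0,0,0,0,0,0,1]]' 40
```

```text
clock: 2.9
eef_pos: [600.7, 38.5, 151.2]
tcp_rot: [-3.142, -0.0, 3.072]
contact_force: [-0.1, -1.1, -0.6]
opening: 0.997
grasp_force: 0.0
clock: 3.7
eef_pos: [600.8, 38.4, 151.7]
tcp_rot: [3.142, 0.0, 3.073]
contact_force: [-1.0, 0.1, 6.0]
opening: 0.135
grasp_force: 40.1
```

```bash
python3 -m inch '[[0,0.01,0,0,0,0,1],[0,0.02,0,0,0,0,1],[0,0.025,0,0,0,0,1],[0,0.025,0,0,0,0,1],[0,0.025,0,0,0,0,1],[0,0.025,0,0,0,0,1],[0,0.025,0,0,0,0,1],[0,0.02,0,0,0,0,1]]'
python3 -m inch '[[0,0.008,0,0,0,0,1],[0,0.004,0,0,0,0,1],[0,0.002,0,0,0,0,1],[0,0.001,0,0,0,0,1],[0,0.001,0,0,0,0,1],[0,0,0,0,0,0,1]]'
```

```text
clock: 4.5
eef_pos: [613.3, 214.2, 151.7]
tcp_rot: [3.142, 0.001, 3.074]
contact_force: [2.9, -2.0, 4.3]
opening: 0.122
grasp_force: 40.0
clock: 5.1
eef_pos: [614.0, 223.7, 151.6]
tcp_rot: [-3.134, -0.0, 3.074]
contact_force: [0.5, -25.1, 11.8]
opening: 0.132
grasp_force: 41.3
```

```bash
python3 -m inch '[[0,0.001,0,0,0,0,1],[0,0,0,0,0,0,1],[0,0,0,0,0,0,1]]'
python3 - <<'E'
from h import *
s=eyes.grab_frame("scene");t=eyes.grab_frame("top")
a=cv2.resize(t["img"][150:262,190:390],None,fx=3.8,fy=3.8,interpolation=2)
b=cv2.resize(s["img"][190:335,265:465],None,fx=3.8,fy=3.8,interpolation=2)
cv2.imwrite("pics/g_s.png",b)
E
```

```text
clock: 5.4
eef_pos: [614.0, 223.7, 151.6]
tcp_rot: [-3.133, -0.0, 3.073]
contact_force: [0.4, -28.6, 12.5]
opening: 0.132
grasp_force: 41.5
```

View pics/g_s.png

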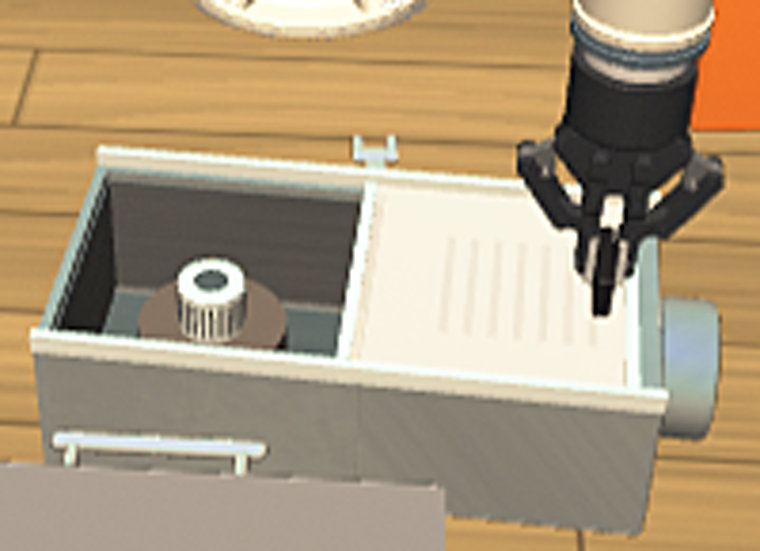

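The crop shows the guard over the deck and the bay uncovered. The cap is at crop (211,283) and the handle sits between the jaws. The force climbs with no movement, so it is against the stop. I'll release, rise, and measure the handle once it can be seen.

```bash
python3 -m inch '[[0,0,0,0,0,0,-1],[0,0,0,0,0,0,-1],[0,0,0,0,0,0,-1],[0,0,0,0,0,0,-1],[0,0,-0.02,0,0,0,-1],[0,0,-0.03,0,0,0,-1],[0,0,-0.03,0,0,0,-1],[0,0,-0.02,0,0,0,-1]]'
python3 -m inch '[[0,-0.043,0,0,0,0,-1],[0,-0.043,0,0,0,0,-1],[0,-0.043,0,0,0,0,-1],[0,-0.043,0,0,0,0,-1],[0,-0.043,0,0,0,0,-1],[0,-0.043,0,0,0,0,-1],[0,0,0,0,0,0,-1]]'
python3 - <<'E'
from h import *
s=eyes.grab_frame("scene");t=eyes.grab_frame("top")
for b in [(225,185,260,225)]:
    x0,y0,x1,y1=b
    for f,n in((t,"gt"),):
        cv2.imwrite("pics/gt.png",cv2.resize(f["img"][145:265,190:390],None,fx=4,fy=4,interpolation=2))
x0,y0=412,230
im=s["img"][230:290,412:440];m=(im.max(2)<60).astype(np.uint8);c=max(cv2.findContours(m,0,2)[0],key=cv2.contourArea)+[x0,y0]
print(cv2.minAreaRect(c)); print(plane(s,cv2.minAreaRect(c)[0],150))
E
```

```text
clock: 6.3
eef_pos: [614.2, 230.6, 253.3]
tcp_rot: [3.141, 0.002, 3.074]
contact_force: [0.5, -0.8, 1.0]
opening: 1.005
grasp_force: 0.0
clock: 7.0
eef_pos: [595.7, -31.5, 251.2]
tcp_rot: [-3.14, -0.0, 3.07]
contact_force: [-0.1, 1.1, -0.3]
opening: 1.0
grasp_force: 0.0
((423.0, 261.0), (22.0, 4.0), 90.0)
[626.49144794 219.57720349 150.        ]
```

View pics/gt.png

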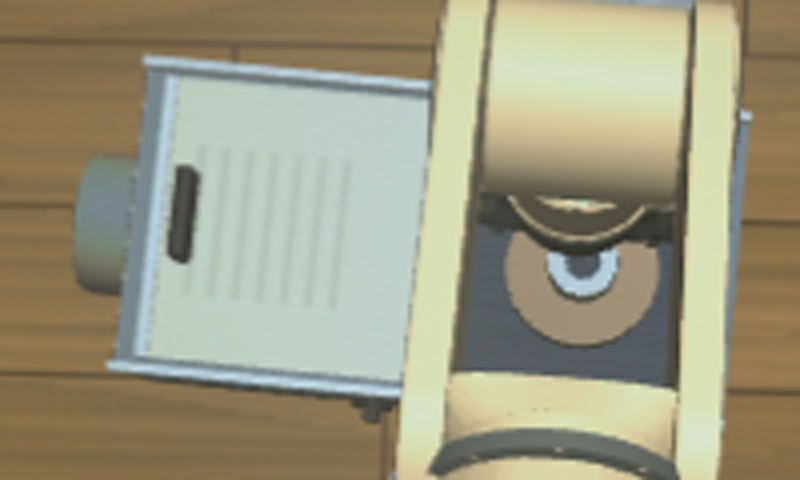

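The handle is now at top px about (235.9,198.6), the cap at (335.7,211). I'll compute the handle's travel.

```bash
python3 - <<'E'
from h import *
s=eyes.grab_frame("scene");t=eyes.grab_frame("top")
o=None
def dk(f,b,th):
    x0,y0,x1,y1=b;g=f["img"][y0:y1,x0:x1].astype(float).max(2)
    w=np.clip(th-g,0,None);ys,xs=np.mgrid[y0:y1,x0:x1];return (xs*w).sum()/w.sum(),(ys*w).sum()/w.sum()
a0=cv2.imread("pics/top0.png");s0=cv2.imread("pics/scene0.png")
u0=dk({"img":a0},(300,190,313,220),110);u1=dk(t,(230,184,242,214),110)
v0=dk({"img":s0},(342,240,356,270),80);v1=dk(s,(416,240,432,275),80)
print(u0,u1,v0,v1)
A=tri(t,u0,s,v0)[0];B=tri(t,u1,s,v1)[0];print(A,B,B-A,np.linalg.norm(B-A))
for z in(140,150):print(np.linalg.norm(plane(t,u1,z)-plane(t,u0,z)))
T=lambda x,y:(190+(x+.5)/4-.5,145+(y+.5)/4-.5)
print(plane(t,T(583,264),101))
E
```

```text
(np.float64(306.7390657542398), np.float64(205.32490330258852)) (np.float64(235.3787007454739), np.float64(198.47880724174655)) (np.float64(349.0148522673408), np.float64(254.69663453942172)) (np.float64(422.828705310656), np.float64(261.49843804234644))
[599.30071036  38.47704527 138.07291177] [612.78676678 223.10474943 137.48035104] [ 13.48605642 184.62770416  -0.59256073] 185.1205390754274
185.44773335359056
184.0841809271494
[592.67776385 -34.95469599 101.        ]
```

```bash
python3 -m inch '[[0,0.042,0,0,0,0,1],[0,0.042,0,0,0,0,1],[0,0.042,0,0,0,0,1],[0,0.042,0,0,0,0,1],[0,0.042,0,0,0,0,1],[0,0,0.03,0,0,0,1],[0,0,0.03,0,0,0,1],[0,0,0.03,0,0,0,1]]'
python3 -m inch '[[0,0.01,0,0,0,0,1],[0,0.008,0,0,0,0,1],[0,0.003,0,0,0,0,1],[0,0,0,0,0,0,1]]'
```

```text
clock: 8.0
eef_pos: [610.0, 184.6, 160.3]
tcp_rot: [3.141, 0.0, 3.077]
contact_force: [0.6, -1.0, -0.6]
opening: 0.003
grasp_force: 0.0
clock: 8.4
eef_pos: [612.8, 204.1, 163.0]
tcp_rot: [3.141, 0.002, 3.074]
contact_force: [-0.3, -0.9, -0.8]
opening: -0.002
grasp_force: 0.0
```

```bash
python3 -m inch '[[0,0.002,0.004,0,0,0,1],[0,0.002,0,0,0,0,1],[0,0.002,0,0,0,0,1],[0,0,0,0,0,0,1]]'
python3 -m inch '[[0,0.002,0,0,0,0,1],[0,0.001,0,0,0,0,1],[0,0,0,0,0,0,1]]'
```

```text
clock: 8.8
eef_pos: [613.1, 204.6, 158.8]
tcp_rot: [-3.135, 0.002, 3.074]
contact_force: [-0.7, -23.3, 9.7]
opening: -0.003
grasp_force: 11.5
clock: 9.1
eef_pos: [613.1, 204.9, 158.8]
tcp_rot: [-3.131, 0.001, 3.074]
contact_force: [-0.0, -34.3, 12.8]
opening: 0.0
grasp_force: 17.6
```

```bash
python3 -m inch '[[0,-0.025,0,0,0,0,1],[0,0,-0.03,0,0,0,1],[0,0,-0.03,0,0,0,-1],[0,-0.044,-0.03,0,0,0,-1],[0,-0.044,0,0,0,0,-1],[0,-0.044,0,0,0,0,-1],[0,-0.044,0,0,0,0,-1],[0,-0.044,0,0,0,0,-1]]'
python3 -m inch '[[0,0,0,0,0,8.5,-1],[0,0,0,0,0,8.5,-1],[0,0,0,0,0,8.5,-1],[0,0,0,0,0,8.5,-1],[0,0,0,0,0,8.5,-1],[0,0,0,0,0,8.5,-1],[0,0,0,0,0,8.5,-1],[0,0,0,0,0,8.5,-1]]'
python3 -m inch '[[0,0,0,0,0,8.5,-1],[0,0,0,0,0,8.5,-1],[0,0,0,0,0,0,-1]]' 
python3 - <<'E'
from h import *
t=eyes.grab_frame("top");s=eyes.grab_frame("scene")
print(r.sense()["qpos"])
cv2.imwrite("pics/c2.png",np.vstack([cv2.resize(s["img"][240:300,285:355],(560,480),interpolation=2)]))
E
```

```text
clock: 9.9
eef_pos: [596.1, -31.5, 246.6]
tcp_rot: [3.141, 0.002, 3.073]
contact_force: [0.8, -1.3, 0.6]
opening: 0.992
grasp_force: 0.0
clock: 10.7
eef_pos: [596.4, -29.9, 246.4]
tcp_rot: [3.14, 0.0, 1.88]
contact_force: [-0.0, -0.7, 0.6]
opening: 1.001
grasp_force: 0.0
clock: 11.0
eef_pos: [596.4, -29.8, 246.3]
tcp_rot: [3.14, -0.0, 1.587]
contact_force: [-0.9, -0.7, -0.0]
opening: 1.005
grasp_force: 0.0
[-5.25555420e-02  3.11387193e-01  1.69839453e+00  1.67767683e-04
  1.13071957e+00 -7.56856189e-02]
```

View pics/c2.png

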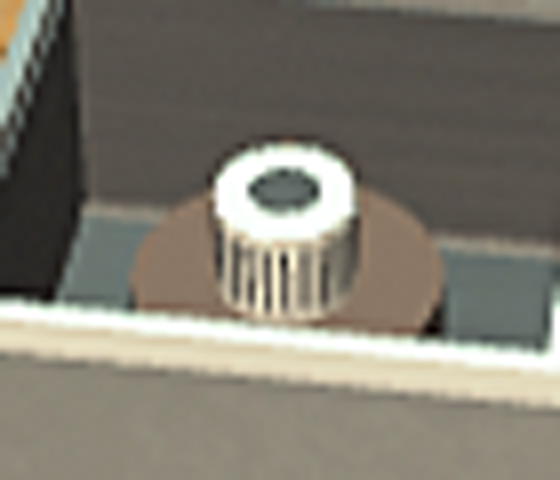

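The cap's top centre is at scene (320.1,263.5), which agrees with the earlier views: about (593.5,-36), top z about 101.

```bash
python3 -m inch '[[-0.006,-0.003,0.03,0,0,0,-1],[0,0,0.04,0,0,0,-1],[0,0,0.04,0,0,0,-1],[0,0,0.025,0,0,0,-1],[0,0,0.015,0,0,0,-1],[0,0,0.008,0,0,0,-1],[0,0,0,0,0,0,-1]]' 20
python3 -m inch '[[0,0,0,0,0,0,1],[0,0,0,0,0,0,1],[0,0,0,0,0,0,1],[0,0,0,0,0,0,1],[0,0,0,0,0,0,1],[0,0,0,0,0,0,1]]' 20
python3 -c "from rig import r;s=r.sense();print(s['wrist_torque'],s['qpos'])"
```

```text
clock: 11.8
eef_pos: [593.2, -35.8, 87.2]
tcp_rot: [-3.141, -0.0, 1.591]
contact_force: [0.0, -0.4, 0.4]
opening: 1.003
grasp_force: 0.0
clock: 12.4
eef_pos: [594.4, -35.9, 88.8]
tcp_rot: [3.139, 0.0, 1.59]
contact_force: [1.2, -0.4, 6.6]
opening: 0.533
grasp_force: 20.7
[ 0.00787804 -0.10218071 -0.00013076] [-6.27978398e-02  4.97987482e-01  1.81918022e+00 -2.07321303e-05
  8.21543274e-01 -8.18003513e-02]
```

```bash
python3 -m inch '[[0,0,0,0,0,-4,1],[0,0,0,0,0,-4,1],[0,0,0,0,0,-4,1],[0,0,0,0,0,0,1]]'
python3 -c "from rig import r;s=r.sense();print(s['wrist_torque'],s['qpos'][5])"
python3 -m inch '[[0,0,0,0,0,4,1],[0,0,0,0,0,4,1],[0,0,0,0,0,4,1],[0,0,0,0,0,4,1],[0,0,0,0,0,4,1],[0,0,0,0,0,4,1],[0,0,0,0,0,0,1]]'
python3 -c "from rig import r;s=r.sense();print(s['wrist_torque'],s['qpos'][5])"
```

```text
clock: 12.8
eef_pos: [595.2, -36.2, 88.8]
tcp_rot: [3.137, 0.001, 1.799]
contact_force: [5.1, -1.6, 5.2]
opening: 0.531
grasp_force: 20.7
[-0.31175318 -0.72072831 -0.38195477] -0.2917458945216043
clock: 13.5
eef_pos: [593.9, -35.8, 88.7]
tcp_rot: [3.14, -0.0, 1.376]
contact_force: [0.5, -0.1, 9.2]
opening: 0.535
grasp_force: 21.1
[-0.00350046  0.05444748 -0.08868475] 0.1319843076672438
```

Turning counter-clockwise was stopped (0.38 N m); clockwise turns freely, so this is the left-hand unit. I'll continue clockwise.

```bash
python3 -m inch '[[0,0,0,0,0,8,1],[0,0,0,0,0,8,1],[0,0,0,0,0,8,1],[0,0,0,0,0,8,1],[0,0,0,0,0,8,1],[0,0,0,0,0,8,1],[0,0,0,0,0,8,1],[0,0,0,0,0,0,1]]'
python3 -c "from rig import r;s=r.sense();print(s['wrist_torque'],s['qpos'][5])"
python3 -m inch '[[0,0,-0.001,0,0,0,1],[0,0,-0.002,0,0,0,1],[0,0,-0.002,0,0,0,1],[0,0,-0.002,0,0,0,1],[0,0,0,0,0,0,1]]' 30
python3 -c "from rig import r;s=r.sense();print(s['wrist_torque'],s['qpos'][5])"
```

```text
clock: 14.3
eef_pos: [593.9, -35.8, 88.7]
tcp_rot: [3.141, -0.002, 0.396]
contact_force: [-0.1, 1.0, 10.1]
opening: 0.534
grasp_force: 21.1
[-0.07982988 -0.05016669 -0.11484708] 1.111885899192653
clock: 14.8
eef_pos: [593.3, -35.7, 94.7]
tcp_rot: [-3.142, -0.0, 0.403]
contact_force: [2.7, 1.9, -0.7]
opening: 0.535
grasp_force: 31.4
[ 0.29739962 -0.4788823  -0.04381394] 1.1052787747759145
```

```bash
python3 -m inch '[[0,0,-0.008,0,0,0,1],[0,0,-0.012,0,0,0,1],[0,0,-0.012,0,0,0,1],[0,0,-0.015,0,0,0,1],[0,0,-0.02,0,0,0,1],[0,0,-0.02,0,0,0,1],[0,0,-0.02,0,0,0,1],[0,0,-0.02,0,0,0,1]]'
python3 -m inch '[[0,0,-0.02,0,0,0,1],[0,0,-0.02,0,0,0,1],[0,0,-0.015,0,0,0,1],[0,0,-0.008,0,0,0,1],[0,0,0,0,0,0,1],[0,0,0,0,0,0,1],[0,0,0,0,0,0,1]]'
python3 - <<'E'
from h import *
s=eyes.grab_frame("scene")
cv2.imwrite("pics/fin.png",cv2.resize(s["img"][120:330,240:480],(680,595),interpolation=2))
E
```

```text
clock: 15.6
eef_pos: [592.5, -35.9, 223.1]
tcp_rot: [-3.141, 0.001, 0.403]
contact_force: [0.6, 0.0, -2.2]
opening: 0.533
grasp_force: 32.8
clock: 16.3
eef_pos: [592.5, -35.8, 283.4]
tcp_rot: [-3.141, 0.002, 0.403]
contact_force: [-1.1, -0.1, -2.3]
opening: 0.531
grasp_force: 32.9
```

View pics/fin.png

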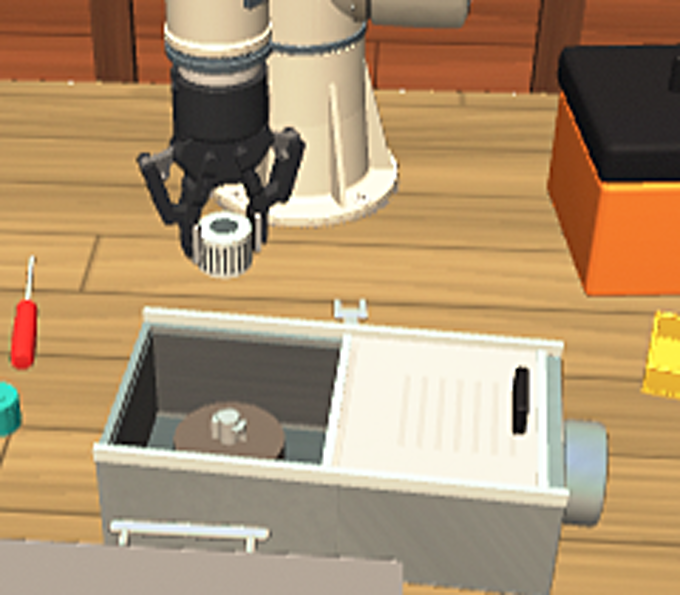

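The picture shows the cap upright in the gripper at (224,245), the bare stud at (230,425), and the guard open with its handle at (521,400).

```bash
python3 -c "from rig import r;print(r.sign_off())"
```

```text
the job is handed in; nothing more can be done
None
```

The job is handed in: the guard is pushed open against its stop, the bay cap came loose clockwise (left-hand thread), and the gripper holds it upright with its underside about 13 cm above the housing rails by my estimate.

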